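Clamp glued lino blocks in the bench press

TASK

Slide the press cover open, lay every printing block that is on the bench flat and side by side on the floor of the press bed, none on another. Then slide the cover fully home over them and, with it shut, pump the lever at least four full strokes, each all the way down and all the way up again, leaving the lever up. Leave the ink tin, spray bottle and ink roller alone.

Things in the scene. Friction and masses are not known exactly. Their poses are not given: they have to be found in the camera images.
- press: Green glue-up press fixed to the bench; place and yaw (within 0.1 rad) vary. Origin on the bench top under the bed's centre; x points away from the robot's side (the cover opens that way), y left, z up. Behind the bed, x +65 to +232 mm, a solid deck 46 mm high. At the -y side a pump block and gauge up to 111 mm high: x +30 to +140, y -218 to -162 mm.
- bed (a point): Centre of the bed's floor, 10 mm above the bench, axes as the press. The bed is an open-topped pit, 130 mm along x and 290 mm along y inside; its walls rise to 46 mm above the bench (36 mm deep) and are 12 mm thick.
- cover (a joint): Slide of the flat steel cover plate, in m: 0 = shut, the plate over the whole bed (resting against its stop); 0.155 = fully open (stop), bed quite uncovered. It starts nearly shut. It stays where it is left; about 3 N moves it. Plate 156 mm (x) by 308 mm (y) by 6 mm, its top 54 mm above the bench, its underside 48 mm.
- cover_grip (a point): Middle of the top of the red grip rib on the cover, 89 mm above the bench, 35 mm above the plate. The rib is an upright bar 16 mm thick (press x), 90 mm long (press y). It lies 55 mm towards -x from the plate's centre and moves with the cover.
- lever (a joint): Pump lever beside the bed, hinge angle in rad: 0 = up (a spring lifts it there), 0.6 = all the way down on its stop. Pushed down at the pad it takes about 4 N at the top and 11 N at the bottom; let go, it springs up by itself.
- lever_pad (a point): Middle of the upper face of the lever's black grip, the place to push down, 135 mm from the hinge. Grip 75 mm long (along the lever), 36 mm wide, 16 mm thick. The lever points from its hinge to press -x; at 0 it rises 0.35 rad (pad 154 mm above the bench), at 0.6 it dips 0.25 rad (pad 74 mm).
- lever_hinge (a point): Hinge of the pump lever, 100 mm above the bench, at x = +60, y = -190 mm of the press; its axis is the press y axis.
- block_a: Plywood printing block with a carved blue lino face glued on top, 100 mm (x) by 36 mm (y) by 30 mm (z), 70 to 140 g. Origin at its centre. Lies on the bench, face up, left of the press; may be absent.
- block_b: Plywood printing block with a carved ochre lino face glued on top, 100 mm (x) by 36 mm (y) by 30 mm (z), 70 to 140 g. Origin at its centre. Lies on the bench, face up, left of the press; may be absent.
- block_c: Plywood printing block with a carved green lino face glued on top, 100 mm (x) by 36 mm (y) by 30 mm (z), 70 to 140 g. Origin at its centre. Lies on the bench, face up, left of the press; may be absent.
- block_d: Plywood printing block with a carved dark red lino face glued on top, 100 mm (x) by 36 mm (y) by 30 mm (z), 70 to 140 g. Origin at its centre. Lies on the bench, face up, left of the press; may be absent.
- ink_tin: Bystander: ink tin, 84 mm diameter, 70 mm high, origin under its centre.
- spray_bottle: Bystander: upright spray bottle, 68 mm diameter, 190 mm high, origin under its centre.
- brayer: Bystander: ink roller lying right of the press, about 160 mm long (x from -82 mm at the handle end to +75 mm), 104 mm wide at the roller, 40 mm high; origin on the bench.
Things that resemble listed ones, but are neither listed nor needed, are in the scene too. What is shaped like the block_c but yellow is not meant.

How it is judged:
By the outcome, as a careful person would: the job done as asked, in the order asked, and still so for the second after the job is handed in, with the robot touching nothing.
Of block_a, block_b, block_c, block_d only 3 to 4 are there at a start; the rules pass over those that are not, and their reading is None.
At some moment in a run one of block_a, block_b, block_c, block_d may be knocked a few centimetres aside while the robot is not near it.
Once in a run the grip may slacken for a moment while it holds something.
It also fails if it takes over 208 s, if anything falls off the work surface, if the arm or the gripper's body presses on something with over 40 N, if the wrist force passes 120 N, or if a joint passes its speed limit or range.

ROBOT

A 6-joint arm with a two-finger parallel gripper is mounted at the origin on the work surface. World frame = base frame: x ahead of the robot, y to its left, z up, the work surface at z = 0. Lengths are in mm, angles in rad, forces in N, time in s.
With the tool pointing down it reaches from about 400 to 925 mm from the base axis. Payload 12.5 kg.
Tool frame: the origin (TCP) lies on the centre line of the jaws, within the pads' length; the fingertips stand 17 mm ahead of it and the grasp point (between the pads) lies 2 mm behind it; z points along the fingers, y is the line along which they close (so a half turn about z gives the same grasp; the last joint's range is limited). The gripper opens to 95 mm and grips with 3 to 60 N. Pads are 20 mm wide; open, the fingers measure 119 mm over their backs; the gripper's body (75 mm by 180 mm) begins 59 mm behind the grasp point.
Start: joints at [1.06, 0.491, 1.559, -0, 1.092, -0.106], TCP at [246.132, 574.512, 231.661] pointing down, gripper open.
Joint ranges: [-3.1, 3.1], [-0.84, 2.19], [0.05, 2.79], [-1.13, 4.28], [0.06, 2.93], [-2.69, 2.69]. Speed limits (rad/s): [2.22, 2.22, 2.79, 3.14, 3.14, 3.14].

INTERFACE

Orientations are given as [roll, pitch, yaw] about the fixed x, y, z axes, in that order (R = Rz(yaw) Ry(pitch) Rx(roll)).
In Python, from cell import env gives the robot as it stands.
- The arm moves only by the tool drive_tool, never from a script. Its argument "deltas" is text: rows parted by semicolons, each of 4 numbers parted by spaces: the shift along the world's x, y, z normalised to -1 to 1, where 1 is 100 mm, then the turn about the world's z normalised to -1 to 1, where 1 is 180 degrees. A call has 1 to 10 rows; each row shifts and turns the commanded pose from where the row before left it; what a row does not reach is not made up. A row lasts 1/12 s, in which the tool goes at most 41.7 mm and 7.16 degrees, less where a joint would pass 70% of its speed; a pose out of reach is approached as far as the arm can. A call with a number of a shift or a turn outside -1 to 1 is refused whole. A call with a gripper value outside its range is refused whole. "gripper" is the closure, from 0 (fully open) to 1 (shut), set as the call begins (left out, the last holds). The fingers move at their own pace and stop on an object; the grip force is fixed at half the most. Time passes only in rows, so rows that do not move let the fingers close. It gives the time, the measured TCP pose, the force, the opening and the grip force at its end, in the units of the state.
- env.state(): the state, without advancing time (a new reading comes with each control period).
- env.read_camera(name): name is "side" or "top"; returns (picture, depth): 384x512x3 uint8, red, green, blue; 384x512 float32, mm along the optical axis (not along the pixel's ray), 0 where there is no reading.
- env.camera_params(name): a dict with "mtx" (3x3 intrinsics, pixels), "camera_from_world" (4x4, takes a point from world to camera coordinates). Camera axes: x right, y down, z forward; pixel columns grow to the right and rows downward; lengths in mm; the calibration is good to about 2 mm. A picture is of the moment at which its call begins. camera_params takes no time and is no camera call.
- env.job_done(): hands the job in; it is judged then, once.
The state is a dict: "t": time; "joints": joint angles; "qvel": joint speeds; "tau": joint torques, N m; "eef_pos": TCP position; "tcp_rot": TCP orientation; "ft_force": force on the tool from outside, world axes, zero at the start; "moment": the same for the moment, N m; "opening": opening from 0.0 (shut) to 1.0 (fully open); "grip_force": force on a finger pad.
Only numpy, scipy, OpenCV 4.12 (cv2) and the standard library are available. Lean on these libraries where they do the work, as an engineer would, in place of code of your own. Each camera call takes 0.05 s, during which the arm holds its last target. There are 200 camera calls.

## Working session

There is one attempt and no reset: what is moved stays moved. The work goes in short steps, Python scripts to look and compute and a tool call to move; the robot and the scene stay as the last step left them, time stands still between calls to the robot, and variables do not carry over. Pictures are saved under pics/ and viewed, at most 14 in all, crops included, and the job is handed in when it is done.

Besides the shell and the picture viewer there is one more tool, called as name(argument=value, ...), one argument or row to a line, values as JSON. drive_tool: Moves the arm, as the interface text tells. Its arguments: {"type":"object","properties":{"deltas":{"type":"string"},"gripper":{"type":"number"}},"required":["deltas"]}

```bash
mkdir -p pics; cat > h.py <<'E'
import numpy as np, cv2
from cell import env
def snap(n,f):
    p,d=env.read_camera(n); cv2.imwrite('pics/'+f,p[:,:,::-1]); return p,d
def pts(n,d):
    c=env.camera_params(n); K=np.array(c['mtx']);T=np.linalg.inv(np.array(c['camera_from_world']))
    v,u=np.mgrid[:d.shape[0],:d.shape[1]]
    P=np.stack([(u-K[0,2])/K[0,0]*d,(v-K[1,2])/K[1,1]*d,d],-1)
    return P@T[:3,:3].T+T[:3,3]
def ray(n,u,v,z):
    c=env.camera_params(n); K=np.array(c['mtx']);T=np.linalg.inv(np.array(c['camera_from_world']))
    r=T[:3,:3]@np.linalg.solve(K,[u,v,1.]);o=T[:3,3]
    return o+r*(z-o[2])/r[2]
E
python3 - <<'E'
from h import *
for n in('top','side'):
    p,d=snap(n,n+'0.png'); np.savez(n+'0.npz',p=p,d=d)
    print(n,np.linalg.inv(env.camera_params(n)['camera_from_world'])[:3].round(2).tolist(),np.array(env.camera_params(n)['mtx']).round().tolist())
print(env.state())
E
```

```text
top [[-0.01, -0.99, 0.13, 337.83], [-1.0, 0.01, 0.01, -15.45], [-0.01, -0.13, -0.99, 1676.81]] [[490.0, 0.0, 258.0], [0.0, 490.0, 188.0], [0.0, 0.0, 1.0]]
side [[0.96, -0.16, 0.21, 252.93], [-0.27, -0.58, 0.77, -1011.39], [0.0, -0.8, -0.6, 897.12]] [[392.0, 0.0, 261.0], [0.0, 392.0, 194.0], [0.0, 0.0, 1.0]]
{'t': 0.1, 'joints': array([ 1.06044006e+00,  4.91506058e-01,  1.55940984e+00, -2.11247904e-05,
        1.09169416e+00, -1.05623949e-01]), 'qvel': array([-0.0006351 , -0.00108095, -0.00133757, -0.00118267, -0.00050743,
       -0.00036403]), 'tau': array([ 1.04130861e-03, -6.13622618e+01, -2.58607489e+01,  6.93594664e-02,
        4.70434665e-02, -1.10449944e-04]), 'eef_pos': array([246.00355243, 574.32442412, 231.10861844]), 'tcp_rot': array([-3.14057895e+00, -8.86304126e-05,  2.73687004e+00]), 'ft_force': array([-0.27681509,  0.10586244, -0.58673077]), 'moment': array([ 0.0219789 ,  0.00646209, -0.01390194]), 'grip_force': 0.0, 'opening': 1.0013764647028753}
```

View pics/top0.png

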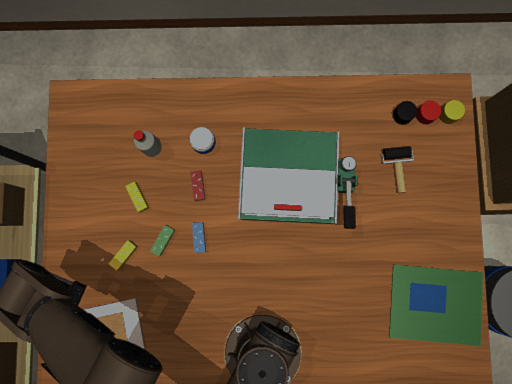

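View pics/side0.png

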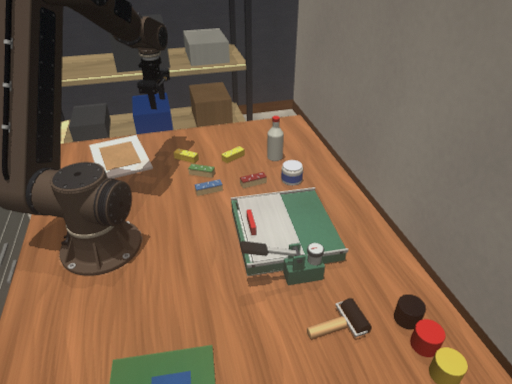

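```bash
python3 - <<'E'
from h import *
z=np.load('top0.npz');p,d=z['p'],z['d'];P=pts('top',d)
h=cv2.cvtColor(p,cv2.COLOR_RGB2HSV)
for nm,(u,v) in dict(red=(198,186),blue=(199,237),green=(162,240),y1=(136,197),y2=(122,255)).items():
    w=24; s=np.s_[v-w:v+w,u-w:u+w]
    m=(P[s][...,2]>22)&(P[s][...,2]<40)
    n,l=cv2.connectedComponents(m.astype(np.uint8)); m=l==l[w,w]
    vv,uu=np.nonzero(m); q=P[s][m]
    r=cv2.minAreaRect(q[:,:2].astype(np.float32))
    b=cv2.boxPoints(r); e=[b[1]-b[0],b[2]-b[1]]; e=max(e,key=np.linalg.norm)
    print(nm,m.sum(),np.round(r[0]),np.round(r[1]),'yaw',round(np.arctan2(e[1],e[0])%np.pi,2),'z',np.median(q[:,2]).round(1),np.median(p[s][m],0),np.median(h[s][m],0),ray('top',uu.mean()+u-w,vv.mean()+v-w,30).round())
# cover/press
hm=lambda a,b:cv2.inRange(h,a,b)>0
red=(hm((0,150,100),(8,255,255))|hm((172,150,100),(180,255,255)))
s=np.zeros_like(red);s[195:220,260:315]=1
q=P[red&s]; r=cv2.minAreaRect(q[:,:2].astype(np.float32)); b=cv2.boxPoints(r)
print('rib',r,np.median(q[:,2]),b.round().tolist(), q[:,:2].mean(0))
vv,uu=np.nonzero(red&s); print(ray('top',uu.mean(),vv.mean(),89))
g=hm((60,80,30),(90,255,200));s[:]=0;s[120:225,235:345]=1
q=P[g&s&(P[...,2]>40)&(P[...,2]<52)];r=cv2.minAreaRect(q[:,:2].astype(np.float32));print('deck',r,cv2.boxPoints(r).round().tolist())
s[:]=0;s[200:235,338:362]=1
k=s.astype(bool)&(p.max(2)<70)&(P[...,2]>110);q=P[k];r=cv2.minAreaRect(q[:,:2].astype(np.float32));print('pad',r,q[:,2].min(),q[:,2].max())
o=np.hstack([cv2.resize(p[120:235,230:370],None,fx=4,fy=4,interpolation=3)])
cv2.imwrite('pics/c1.png',o[:,:,::-1])
S=np.load('side0.npz')['p'];cv2.imwrite('pics/c2.png',cv2.resize(S[130:205,160:310],None,fx=5,fy=5,interpolation=3)[:,:,::-1])
E
```

```text
red 305 [561. 211.] [102.  37.] yaw 0.14 z 29.3 [128.  52.  48.] [  1. 158. 128.] [560. 211.  30.]
blue 321 [384. 207.] [100.  37.] yaw 0.1 z 29.2 [ 80. 112. 142.] [105. 111. 142.] [383. 207.  30.]
green 324 [375. 330.] [ 39. 100.] yaw 2.62 z 30.0 [ 87. 125.  78.] [ 55.  95. 125.] [375. 330.  30.]
y1 1988 [490. 245.] [572. 191.] yaw 1.37 z -0.1 [129.  83.  47.] [ 13. 162. 129.] [523. 421.  30.]
y2 326 [329. 462.] [ 39. 101.] yaw 2.45 z 29.1 [150. 153.  49.] [ 31. 174. 153.] [328. 462.  30.]
rib ((475.3133239746094, -92.67827606201172), (84.51322937011719, 14.4199800491333), 88.7188949584961) 88.81022564746263 [[467.0, -135.0], [482.0, -135.0], [483.0, -51.0], [469.0, -50.0]] [475.31722343 -92.44902931]
[475.33404548 -92.47704929  89.        ]
deck ((585.9310302734375, -113.9647216796875), (339.7219543457031, 308.0971984863281), 86.57689666748047) [[422.0, -274.0], [730.0, -293.0], [750.0, 46.0], [442.0, 65.0]]
pad ((408.15576171875, -155.4354248046875), (74.10419464111328, 304.416259765625), 12.991816520690918) 132.01485575654692 1676.8052888417483
```

View pics/c1.png

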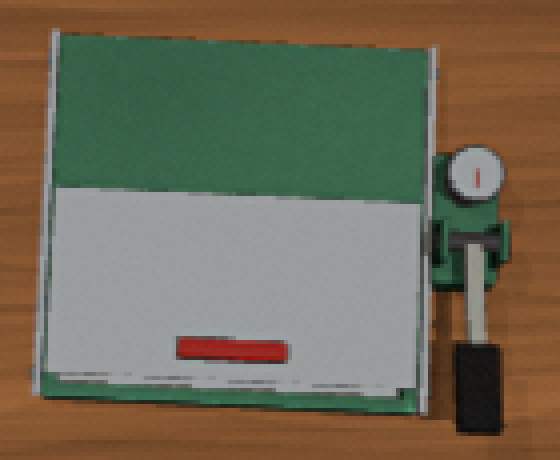

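View pics/c2.png

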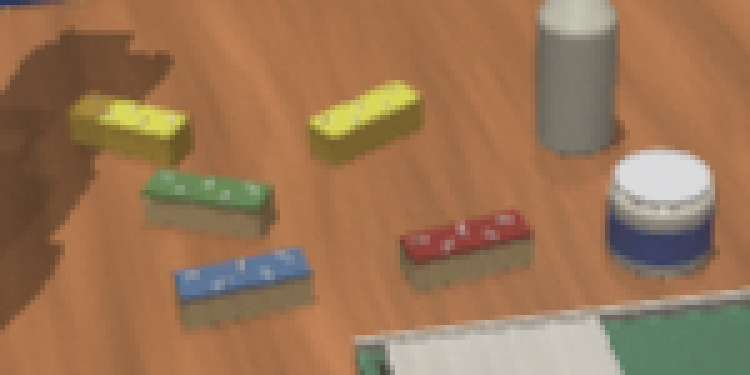

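```bash
python3 - <<'E'
from h import *
z=np.load('top0.npz');p,d=z['p'],z['d'];P=pts('top',d);h=cv2.cvtColor(p,cv2.COLOR_RGB2HSV)
def edge(mask,zz,lab):
    n,l,st,_=cv2.connectedComponentsWithStats(mask.astype(np.uint8)); i=1+st[1:,4].argmax(); m=(l==i)
    v,u=np.nonzero(m); X=np.array([ray('top',a,b,zz)[:2] for a,b in zip(u,v)])
    r=cv2.minAreaRect(X.astype(np.float32)); print(lab,m.sum(),r,cv2.boxPoints(r).round().tolist(),X.mean(0).round(1)); return m
S=np.zeros(d.shape,bool);S[120:228,236:345]=1
g=(cv2.inRange(h,(60,80,30),(90,255,200))>0)&S; S2=S.copy();S2[185:]=0;S2[:,339:]=0
edge(g&S2,46,'deck')
w=(h[...,1]<40)&(p.min(2)>140)&S; er=cv2.morphologyEx(w.astype(np.uint8),cv2.MORPH_OPEN,np.ones((9,9)))
edge(er>0,54,'plate')
k=np.zeros_like(S);k[200:232,342:358]=1
k&=(p.max(2)<50); m=edge(k,150,'pad'); q=P[m&(P[...,2]>100)&(P[...,2]<200)]; print(q.mean(0),q.min(0),q.max(0))
# rails heights
for u in (241,243,338,340): print(u,P[150:215:12,u].round().tolist())
# y1
q=p[190:205,130:142].reshape(-1,3);print(np.median(q,0)); 
m=cv2.inRange(h,(22,130,90),(36,255,255))>0;m[:, :110]=0;m[220:]=0;m[:,160:]=0;edge(m,30,'y1'); print(np.median(h[m],0))
E
```

```text
Traceback (most recent call last):
  File "h.py", line 11, in ray
    c=env.camera_params(n); K=np.array(c['mtx']);T=np.linalg.inv(np.array(c['camera_from_world']))
ValueError: time passes only in moves, steps and waits
```

```bash
python3 - <<'E'
s=open('h.py').read()
s=s.replace("from cell import env\n","from cell import env\nimport functools\ncp=functools.lru_cache(None)(env.camera_params)\n").replace("c=env.camera_params(n)","c=cp(n)")
open('h.py','w').write(s)
E
python3 - <<'E'
from h import *
z=np.load('top0.npz');p,d=z['p'],z['d'];P=pts('top',d);h=cv2.cvtColor(p,cv2.COLOR_RGB2HSV)
def edge(mask,zz,lab):
    n,l,st,_=cv2.connectedComponentsWithStats(mask.astype(np.uint8)); i=1+st[1:,4].argmax(); m=(l==i)
    v,u=np.nonzero(m); X=np.array([ray('top',a,b,zz)[:2] for a,b in zip(u,v)])
    r=cv2.minAreaRect(X.astype(np.float32)); print(lab,m.sum(),r,cv2.boxPoints(r).round().tolist(),X.mean(0).round(1)); return m
S=np.zeros(d.shape,bool);S[120:228,236:345]=1
g=(cv2.inRange(h,(60,80,30),(90,255,200))>0)&S; S2=S.copy();S2[185:]=0;S2[:,339:]=0
edge(g&S2,46,'deck')
w=(h[...,1]<40)&(p.min(2)>140)&S; er=cv2.morphologyEx(w.astype(np.uint8),cv2.MORPH_OPEN,np.ones((9,9)))
edge(er>0,54,'plate')
k=np.zeros_like(S);k[200:232,342:358]=1
k&=(p.max(2)<50); m=edge(k,150,'pad'); q=P[m&(P[...,2]>100)&(P[...,2]<200)]; print(q.mean(0),q.min(0),q.max(0))
for u in (241,243,338,340): print(u,P[150:215:12,u].round().tolist())
m=cv2.inRange(h,(22,130,90),(36,255,255))>0;m[:, :110]=0;m[220:]=0;m[:,160:]=0;edge(m,30,'y1'); print(np.median(h[m],0))
E
```

```text
deck 3430 ((675.3455200195312, -104.60574340820312), (310.7178039550781, 129.71484375), 86.53958892822266) [[601.0, -256.0], [731.0, -264.0], [749.0, 47.0], [620.0, 54.0]] [ 675.4 -104.8]
plate 3908 ((528.8850708007812, -95.81156921386719), (305.1122741699219, 157.45462036132812), 86.51083374023438) [[441.0, -243.0], [598.0, -253.0], [617.0, 52.0], [460.0, 61.0]] [534.6 -96.7]
pad 252 ((436.302001953125, -278.4124450683594), (69.2934799194336, 34.99264907836914), 0.8633825778961182) [[401.0, -261.0], [402.0, -296.0], [471.0, -295.0], [471.0, -260.0]] [ 437.2 -278.6]
[ 436.823985   -278.40132037  152.94299559] [ 401.52590667 -297.7748943   132.01485576] [ 471.77708947 -260.3016523   168.80373054]
241 [[685.0, 63.0, -1.0], [631.0, 60.0, 61.0], [591.0, 61.0, 58.0], [550.0, 61.0, 60.0], [511.0, 62.0, 51.0], [471.0, 62.0, 51.0]]
243 [[674.0, 53.0, 53.0], [635.0, 54.0, 41.0], [590.0, 54.0, 65.0], [551.0, 55.0, 53.0], [511.0, 55.0, 50.0], [470.0, 55.0, 58.0]]
338 [[670.0, -267.0, 48.0], [626.0, -264.0, 60.0], [587.0, -264.0, 54.0], [544.0, -260.0, 68.0], [512.0, -270.0, -4.0], [470.0, -267.0, 6.0]]
340 [[679.0, -281.0, 4.0], [338.0, -15.0, 1677.0], [586.0, -269.0, 61.0], [545.0, -268.0, 61.0], [512.0, -277.0, -3.0], [470.0, -275.0, -1.0]]
y1 302 ((524.1497802734375, 419.48736572265625), (100.738525390625, 37.63443374633789), 27.12739372253418) [[471.0, 413.0], [488.0, 380.0], [578.0, 426.0], [560.0, 459.0]] [524.  419.1]
[ 31. 174. 155.]
```

drive_tool(
  deltas="0.2 -0.35 0 -0.02;0.2 -0.35 0 -0.02;0.2 -0.35 0 -0.02;0.2 -0.35 0 -0.02;0.2 -0.35 0 -0.02;0.2 -0.35 0 -0.02;0.2 -0.35 0 -0.02;0.2 -0.35 0 -0.02;0.2 -0.35 0 -0.02;0.2 -0.35 0 -0.02",
  gripper=0,
)

```text
t: 0.93
eef_pos: [446.6, 222.7, 231.6]
tcp_rot: [-3.142, -0.0, 2.106]
ft_force: [0.4, 0.5, 1.0]
opening: 1.0
grip_force: 0.0
```

drive_tool(
  deltas="0.03 -0.32 -0.06 -0.02;0.03 -0.32 -0.06 -0.02;0.03 -0.32 -0.06 -0.02;0.03 -0.32 -0.06 -0.02;0.03 -0.32 -0.06 -0.02;0.03 -0.32 -0.06 -0.02;0.03 -0.32 -0.06 -0.02;0.03 -0.32 -0.06 -0.02;0.03 -0.32 -0.06 -0.02;0 0 0 0",
)

```text
t: 1.77
eef_pos: [473.4, -67.5, 176.6]
tcp_rot: [-3.141, 0.0, 1.536]
ft_force: [-0.3, 0.6, -0.0]
opening: 1.002
grip_force: 0.0
```

drive_tool(
  deltas="0.02 -0.25 0 -0.005;0 0 -0.25 0;0 0 -0.25 0;0 0 -0.25 0;0 0 -0.24 0;0 0 0 0;0 0 0 0",
)

```text
t: 2.35
eef_pos: [474.7, -88.1, 78.2]
tcp_rot: [-3.139, -0.001, 1.528]
ft_force: [-0.4, -0.3, 0.3]
opening: 0.996
grip_force: 0.0
```

drive_tool(
  deltas="0 0 0 0;0 0 0 0;0 0 0 0;0 0 0 0;0 0 0 0;0 0 0 0;0 0 0 0;0 0 0 0;0 0 0 0",
  gripper=1,
)

```text
t: 3.1
eef_pos: [475.1, -88.5, 78.6]
tcp_rot: [3.142, -0.0, 1.527]
ft_force: [-0.3, -0.8, 0.3]
opening: 0.43
grip_force: 0.0
```

drive_tool(
  deltas="0 0 0 0;0 0 0 0;0 0 0 0;0 0 0 0;0 0 0 0;0 0 0 0;0 0 0 0;0 0 0 0",
)

```text
t: 3.77
eef_pos: [475.1, -88.5, 78.6]
tcp_rot: [3.142, -0.0, 1.527]
ft_force: [-1.5, 0.1, -0.8]
opening: 0.168
grip_force: 30.0
```

drive_tool(
  deltas="0.13 -0.0065 0 0;0.13 -0.0065 0 0;0.13 -0.0065 0 0;0.13 -0.0065 0 0;0.13 -0.0065 0 0;0.13 -0.0065 0 0;0.13 -0.0065 0 0;0.13 -0.0065 0 0;0.13 -0.0065 0 0;0 0 0 0",
)

```text
t: 4.6
eef_pos: [594.3, -95.7, 78.6]
tcp_rot: [3.139, 0.002, 1.527]
ft_force: [1.6, -8.8, 0.4]
opening: 0.164
grip_force: 30.0
```

drive_tool(
  deltas="0.05 -0.0025 0 0;0.05 -0.0025 0 0;0.04 -0.002 0 0;0.02 -0.001 0 0;0 0 0 0",
)

```text
t: 5.02
eef_pos: [608.5, -96.5, 78.7]
tcp_rot: [3.141, 0.002, 1.527]
ft_force: [0.1, -8.8, -1.7]
opening: 0.17
grip_force: 30.0
```

drive_tool(
  deltas="0.02 -0.003 0 0;0.02 -0.003 0 0;0 -0.003 0 0;0 0 0 0",
)

```text
t: 5.35
eef_pos: [609.8, -96.6, 78.6]
tcp_rot: [-3.136, 0.0, 1.527]
ft_force: [-14.3, -5.5, 8.6]
opening: 0.167
grip_force: 30.0
```

drive_tool(
  deltas="-0.02 0 0 0;0 0 0 0;0 0 0 0;0 0 0.1 0;0 0 0.3 0;0 0 0.4 0;0 0 0.4 0",
  gripper=0,
)

```text
t: 5.93
eef_pos: [609.9, -95.7, 200.2]
tcp_rot: [-3.14, -0.0, 1.528]
ft_force: [0.5, -0.3, 0.1]
opening: 0.602
grip_force: 0.0
```

```bash
cat > look.py <<'E'
import sys
from h import *
def edge(mask,zz,lab):
    n,l,st,_=cv2.connectedComponentsWithStats(mask.astype(np.uint8)); i=1+st[1:,4].argmax(); m=(l==i)
    v,u=np.nonzero(m); X=np.array([ray('top',a,b,zz)[:2] for a,b in zip(u,v)])
    r=cv2.minAreaRect(X.astype(np.float32)); b=cv2.boxPoints(r);e=max([b[1]-b[0],b[2]-b[1]],key=np.linalg.norm)
    print(lab,m.sum(),np.round(r[0]),np.round(r[1]),'mean',X.mean(0).round(1),'yaw',round((np.arctan2(e[1],e[0])+.8)%np.pi-.8,3))
def blocks(p):
    h=cv2.cvtColor(p,cv2.COLOR_RGB2HSV); S=np.zeros(h.shape[:2],bool);S[125:300,90:237]=1; S[150:225,236:340]=1
    for lab,a,b in(('red',(0,120,60),(6,255,160)),('blue',(98,70,60),(112,255,255)),('green',(46,60,60),(62,255,255))):
        m=cv2.inRange(h,a,b)>0
        m=cv2.morphologyEx((m&S).astype(np.uint8),cv2.MORPH_CLOSE,np.ones((3,3)))
        edge(m,30,lab)
if __name__=='__main__':
    p,d=snap('top',sys.argv[1]); np.savez('last.npz',p=p,d=d); blocks(p)
E
python3 look.py t1.png; python3 - <<'E'
from h import *
from look import edge
z=np.load('last.npz');p,d=z['p'],z['d'];P=pts('top',d)
# pit: depth well below 46 inside press
m=(P[...,2]<25)&(P[...,2]>3);S=np.zeros(d.shape,bool);S[165:220,238:345]=1
m=cv2.morphologyEx((m&S).astype(np.uint8),cv2.MORPH_OPEN,np.ones((5,5)))
edge(m,10,'pit')
cv2.imwrite('pics/c3.png',cv2.resize(p[120:235,110:370],None,fx=3,fy=3,interpolation=3)[:,:,::-1])
E
```

```text
red 311 [560. 212.] [100.  36.] mean [559.9 211.7] yaw 0.142
blue 4 [678. 211.] [11.  2.] mean [678.1 210.5] yaw 1.231
green 308 [376. 329.] [35. 98.] mean [374.8 329.6] yaw -0.505
pit 350 [ 484. -206.] [68. 82.] mean [ 487.9 -203.8] yaw -0.026
```

View pics/c3.png

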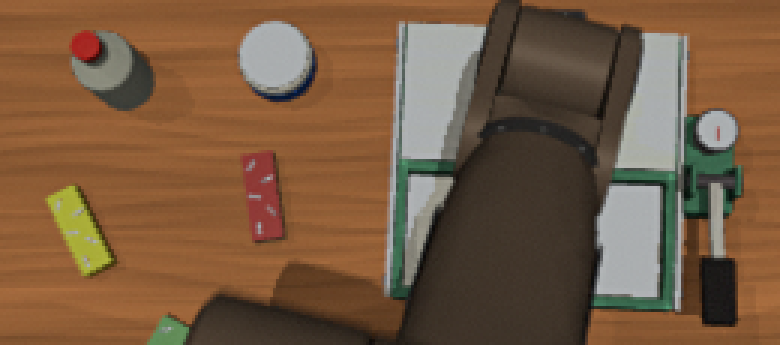

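drive_tool(
  deltas="-0.03 0.2 0 0.039;-0.03 0.2 0 0.039;-0.03 0.2 0 0.039;-0.03 0.2 0 0.039;-0.03 0.2 0 0.039;-0.03 0.2 0 0.039;-0.03 0.2 0 0.039;-0.03 0.2 0 0.039;-0.03 0.2 0 0.039;-0.03 0.2 0 0.039",
)

```text
t: 6.82
eef_pos: [580.0, 105.1, 199.3]
tcp_rot: [3.141, 0.001, 2.759]
ft_force: [-0.6, 0.4, -0.9]
opening: 1.002
grip_force: 0.0
```

drive_tool(
  deltas="-0.04 0.21 0 0.039;-0.04 0.21 0 0.039;-0.04 0.21 0 0.039;-0.04 0.21 0 0.039;-0.04 0.21 -0.1 0.012;0 0 -0.2 0;0 0 -0.2 0;0 0 0 0",
)

```text
t: 7.48
eef_pos: [558.7, 209.2, 146.0]
tcp_rot: [-3.141, -0.004, -3.002]
ft_force: [-0.8, -0.2, 0.3]
opening: 1.004
grip_force: 0.0
```

```bash
python3 look.py t2.png; python3 - <<'E'
from h import *
from look import edge
z=np.load('last.npz');p,d=z['p'],z['d'];P=pts('top',d)
m=(P[...,2]<28)&(P[...,2]>-10)&(p.min(2)>100);S=np.zeros(d.shape,bool);S[165:225,238:345]=1
m=cv2.morphologyEx((m&S).astype(np.uint8),cv2.MORPH_OPEN,np.ones((5,5)))
edge(m,10,'pit')
cv2.imwrite('pics/c4.png',cv2.resize(p[120:270,110:370],None,fx=3,fy=3,interpolation=3)[:,:,::-1])
E
```

```text
red 80 [738. 416.] [33. 32.] mean [737.4 416. ] yaw 0.463
blue 3 [715. 154.] [0. 7.] mean [714.8 153.8] yaw -0.001
green 23 [347. 360.] [23. 10.] mean [345.9 359. ] yaw 0.014
pit 3097 [513. -94.] [289. 127.] mean [512.2 -94.7] yaw 1.51
```

View pics/c4.png

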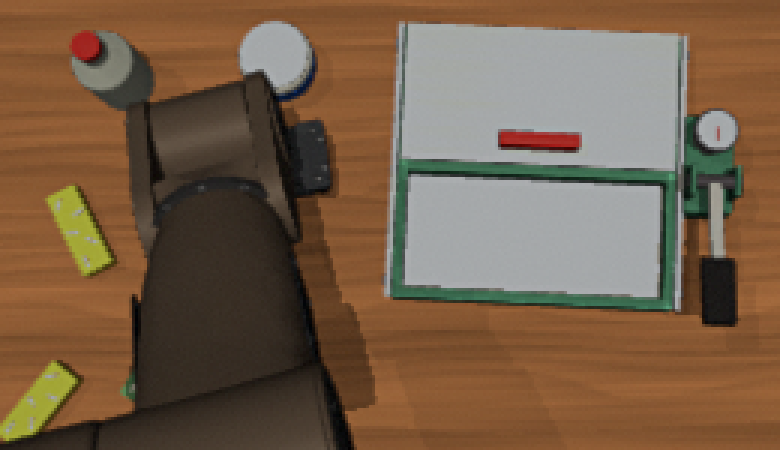

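drive_tool(
  deltas="0.013 0.023 -0.3 0;0 0 -0.3 0;0 0 -0.3 0;0 0 -0.2 0;0 0 -0.1 0;0 0 -0.04 0;0 0 0 0",
)

```text
t: 8.12
eef_pos: [562.0, 211.2, 25.2]
tcp_rot: [3.141, 0.0, -3.003]
ft_force: [-0.5, 0.4, 0.0]
opening: 0.999
grip_force: 0.0
```

drive_tool(
  deltas="0 0 0 0;0 0 0 0;0 0 0 0;0 0 0 0;0 0 0 0;0 0 0 0;0 0 0 0;0 0 0 0;0 0 0 0;0 0 0 0",
  gripper=1,
)

```text
t: 8.95
eef_pos: [561.4, 211.3, 24.6]
tcp_rot: [3.141, -0.0, -3.003]
ft_force: [1.2, 0.6, -0.2]
opening: 0.375
grip_force: 30.0
```

drive_tool(
  deltas="0 0 0 0;0 0 0 0;0 0 0 0;0 0 0 0",
)

```text
t: 9.28
eef_pos: [561.4, 211.3, 24.6]
tcp_rot: [3.141, 0.0, -3.003]
ft_force: [0.6, -0.3, 0.7]
opening: 0.374
grip_force: 30.0
```

drive_tool(
  deltas="0 0 0.2 0;0 0 0.4 0;0 0 0.4 0;-0.06 -0.3 0 -0.02;-0.08 -0.3 0 -0.02;-0.08 -0.4 0 -0.022;-0.08 -0.4 0 0;-0.08 -0.4 0 0;-0.06 -0.36 0 0;0 0 0 0",
)

```text
t: 10.12
eef_pos: [516.4, -9.6, 124.7]
tcp_rot: [-3.141, -0.001, 3.081]
ft_force: [0.9, -0.8, -0.4]
opening: 0.374
grip_force: 30.0
```

drive_tool(
  deltas="0 0 0 0",
)

```text
t: 10.2
eef_pos: [517.2, -6.4, 124.7]
tcp_rot: [3.142, -0.0, 3.082]
ft_force: [-0.0, -0.2, -1.0]
opening: 0.376
grip_force: 30.0
```

drive_tool(
  deltas="0 0.01 -0.25 0;0 0 -0.25 0;0 0 -0.2 0;0 0 -0.1 0;0 0 -0.06 0;0 0 -0.02 0;0 0 0 0;0 0 0 0",
)

```text
t: 10.87
eef_pos: [517.9, -3.5, 37.4]
tcp_rot: [3.142, 0.001, 3.086]
ft_force: [0.0, 0.0, -0.7]
opening: 0.376
grip_force: 30.0
```

Lower a little more, open to ~57 mm, lift.

drive_tool(
  deltas="0 0 -0.015 0;0 0 -0.01 0;0 0 0 0",
)

```text
t: 11.12
eef_pos: [517.8, -3.8, 34.6]
tcp_rot: [3.142, 0.001, 3.085]
ft_force: [0.9, 0.7, 1.1]
opening: 0.38
grip_force: 30.0
```

drive_tool(
  deltas="0 0 0 0;0 0 0 0;0 0 0 0;0 0 0 0;0 0 0.1 0;0 0 0.2 0;0 0 0.4 0;0 0 0.4 0",
  gripper=0.42,
)

```text
t: 11.78
eef_pos: [516.6, -3.7, 145.4]
tcp_rot: [3.141, -0.003, 3.085]
ft_force: [0.9, -0.7, -0.4]
opening: 0.58
grip_force: 0.0
```

drive_tool(
  deltas="-0.14 0.33 0.05 -0.0145;-0.14 0.33 0 -0.0145;-0.14 0.33 0 -0.0145;-0.14 0.33 0 -0.0145;-0.14 0.33 0 -0.0145;-0.14 0.33 0 -0.0145;-0.14 0.33 0 -0.0145;-0.14 0.33 0 -0.0145;-0.14 0.33 0 -0.0145;-0.14 0.33 0 -0.0145",
  gripper=0,
)

```text
t: 12.62
eef_pos: [376.4, 327.8, 150.0]
tcp_rot: [3.141, 0.0, 2.628]
ft_force: [0.2, 0.0, 0.1]
opening: 1.001
grip_force: 0.0
```

drive_tool(
  deltas="0 0 0 0;0 0 0 0",
)

```text
t: 12.78
eef_pos: [376.5, 327.4, 149.7]
tcp_rot: [3.141, 0.0, 2.634]
ft_force: [0.5, -0.5, 0.3]
opening: 1.0
grip_force: 0.0
```

```bash
python3 look.py t3.png; python3 - <<'E'
from h import *
p,d=snap('side','s3.png')
q=np.load('last.npz')['p']
a=cv2.resize(q[120:300,90:370],(560,360));b=cv2.resize(p[120:280,140:360],(495,360))
o=np.vstack([a,cv2.resize(p[130:250,160:347],(560,360))])[:,:560]
cv2.imwrite('pics/c5.png',cv2.resize(o,(466,600))[:,:,::-1])
E
```

```text
red 281 [518.  -6.] [32. 99.] mean [518.3  -5.6] yaw -0.055
blue 307 [384. 207.] [98. 35.] mean [383.4 207. ] yaw 0.084
green 74 [406. 312.] [33. 25.] mean [406.8 312.1] yaw 1.102
```

View pics/c5.png

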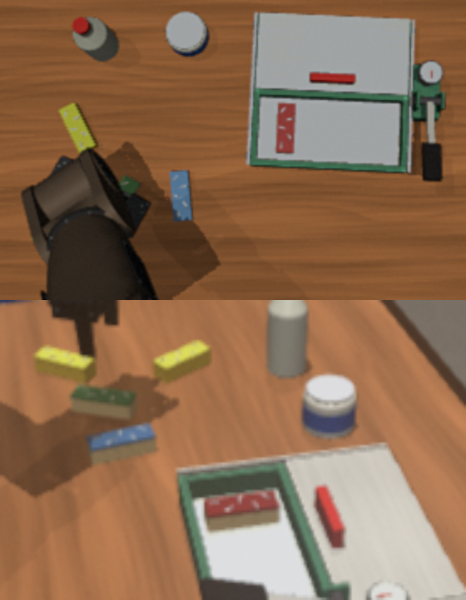

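drive_tool(
  deltas="-0.015 0.02 -0.3 0;0 0 -0.3 0;0 0 -0.3 0;0 0 -0.25 0;0 0 -0.1 0;0 0 -0.03 0;0 0 0 0",
)

```text
t: 13.47
eef_pos: [376.4, 327.6, 21.3]
tcp_rot: [-3.141, -0.0, 2.629]
ft_force: [-0.2, 0.7, -0.2]
opening: 0.999
grip_force: 0.0
```

drive_tool(
  deltas="0 0 0 0;0 0 0 0;0 0 0 0;0 0 0 0;0 0 0 0;0 0 0 0;0 0 0 0;0 0 0 0;0 0 0 0;0 0 0 0",
  gripper=1,
)

```text
t: 14.3
eef_pos: [376.0, 328.3, 21.2]
tcp_rot: [3.141, 0.0, 2.63]
ft_force: [0.2, 0.1, 0.5]
opening: 0.374
grip_force: 30.0
```

drive_tool(
  deltas="0 0 0 0;0 0 0 0;0 0 0 0;0 0 0 0",
)

```text
t: 14.63
eef_pos: [375.9, 328.3, 21.1]
tcp_rot: [3.141, 0.0, 2.63]
ft_force: [0.0, 0.6, -0.4]
opening: 0.374
grip_force: 30.0
```

drive_tool(
  deltas="0 0 0.2 0;0 0 0.4 0;0 0 0.4 0;0.12 -0.3 0 0.02;0.13 -0.37 0 0.02;0.13 -0.37 0 0.02;0.13 -0.37 0 0.02;0.13 -0.37 0 0.02;0.13 -0.37 0 0.02;0.13 -0.37 0 0.0",
)

```text
t: 15.47
eef_pos: [466.0, 74.4, 121.2]
tcp_rot: [3.142, -0.0, 3.011]
ft_force: [1.3, 0.8, -1.0]
opening: 0.378
grip_force: 30.0
```

drive_tool(
  deltas="0.13 -0.37 0 0.02;0.13 -0.37 0 0.0048;0.13 -0.37 0 0;0.12 -0.34 0 0;0.05 -0.18 0 0;0 0 0 0;0 0 0 0",
)

```text
t: 16.05
eef_pos: [521.6, -87.4, 120.8]
tcp_rot: [3.141, -0.001, 3.083]
ft_force: [-0.6, 0.0, -0.8]
opening: 0.377
grip_force: 30.0
```

drive_tool(
  deltas="-0.09 0.12 0 0;0 0 -0.25 0;0 0 -0.25 0;0 0 -0.2 0;0 0 -0.1 0;0 0 -0.06 0;0 0 -0.02 0;0 0 -0.005 0;0 0 0 0",
)

```text
t: 16.8
eef_pos: [513.3, -74.6, 33.4]
tcp_rot: [-3.141, 0.001, 3.085]
ft_force: [0.6, 0.2, -1.1]
opening: 0.373
grip_force: 30.0
```

drive_tool(
  deltas="0 0 -0.005 0;0 0 0 0",
)

```text
t: 16.97
eef_pos: [513.2, -74.8, 32.8]
tcp_rot: [-3.141, 0.001, 3.085]
ft_force: [0.7, -0.4, -0.8]
opening: 0.377
grip_force: 30.0
```

drive_tool(
  deltas="0 0 0 0;0 0 0 0;0 0 0 0;0 0 0 0;0 0 0.1 0;0 0 0.2 0;0 0 0.4 0;0 0 0.4 0;0 0 0 0",
  gripper=0.45,
)

```text
t: 17.72
eef_pos: [515.2, -75.2, 149.0]
tcp_rot: [-3.14, 0.009, 3.085]
ft_force: [0.1, -0.3, 0.2]
opening: 0.549
grip_force: 0.0
```

drive_tool(
  deltas="-0.14 0.31 0 0.005;-0.14 0.31 0 0.005;-0.14 0.31 0 0.005;-0.14 0.31 0 0.005;-0.14 0.31 0 0.005;-0.14 0.31 0 0.005;-0.14 0.31 0 0.005;-0.14 0.31 0 0.006;-0.14 0.31 0 0.006;0 0 0 0",
  gripper=0,
)

```text
t: 18.55
eef_pos: [384.7, 207.8, 142.9]
tcp_rot: [3.141, 0.0, -3.046]
ft_force: [-0.4, -0.1, 0.0]
opening: 0.997
grip_force: 0.0
```

drive_tool(
  deltas="0 0 0 0;0 0 0 0",
)

```text
t: 18.72
eef_pos: [387.1, 204.2, 142.6]
tcp_rot: [3.141, 0.001, -3.05]
ft_force: [0.2, 0.6, 0.1]
opening: 1.001
grip_force: 0.0
```

```bash
python3 look.py t4.png; python3 - <<'E'
from h import *
p,d=snap('side','s4.png')
P=pts('side',d);h=cv2.cvtColor(p,cv2.COLOR_RGB2HSV)
m=(cv2.inRange(h,(98,70,60),(112,255,255))>0);m[:170]=0;m[200:]=0;m[:,:180]=0;m[:,235:]=0
m&=(P[...,2]>26)&(P[...,2]<36)
q=P[m];print(m.sum(),q.mean(0),cv2.minAreaRect(q[:,:2].astype(np.float32)))
E
```

```text
red 281 [518.  -6.] [32. 99.] mean [518.3  -5.6] yaw -0.055
blue 4 [678. 211.] [11.  2.] mean [678.1 210.5] yaw 1.231
green 306 [510. -76.] [34. 99.] mean [509.6 -76.9] yaw -0.02
16 [412.46050471 208.21079556  30.99046625] ((410.5253601074219, 208.6763458251953), (21.70703887939453, 31.34563636779785), 89.98810577392578)
```

drive_tool(
  deltas="-0.04 0.03 -0.3 0;0 0 -0.3 0;0 0 -0.3 0;0 0 -0.2 0;0 0 -0.08 0;0 0 -0.03 0;0 0 0 0;0 0 0 0",
)

```text
t: 19.48
eef_pos: [383.5, 207.1, 22.0]
tcp_rot: [3.141, 0.001, -3.051]
ft_force: [-0.1, 0.4, -0.4]
opening: 1.003
grip_force: 0.0
```

drive_tool(
  deltas="0 0 0 0;0 0 0 0;0 0 0 0;0 0 0 0;0 0 0 0;0 0 0 0;0 0 0 0;0 0 0 0;0 0 0 0;0 0 0 0",
  gripper=1,
)

```text
t: 20.32
eef_pos: [382.9, 207.3, 21.1]
tcp_rot: [3.142, -0.0, -3.051]
ft_force: [-0.2, 0.6, -0.3]
opening: 0.375
grip_force: 30.0
```

drive_tool(
  deltas="0 0 0 0;0 0 0 0;0 0 0 0;0 0 0 0",
)

```text
t: 20.65
eef_pos: [382.9, 207.2, 21.1]
tcp_rot: [3.142, -0.0, -3.051]
ft_force: [-0.1, -0.7, -0.1]
opening: 0.378
grip_force: 30.0
```

drive_tool(
  deltas="0 0 0.2 0;0 0 0.4 0;0 0 0.4 0;0.125 -0.34 0 -0.01;0.125 -0.34 0 -0.01;0.125 -0.34 0 -0.01;0.125 -0.34 0 -0.01;0.125 -0.34 0 -0.007;0.125 -0.34 0 0;0.125 -0.34 0 0",
)

```text
t: 21.48
eef_pos: [470.6, -32.6, 121.2]
tcp_rot: [3.141, -0.0, 3.085]
ft_force: [0.8, 0.2, -0.7]
opening: 0.377
grip_force: 30.0
```

drive_tool(
  deltas="0.125 -0.34 0 0;0.125 -0.34 0 0;0.125 -0.34 0 0;0 0 0 0;0 0 0 0;0 0 0 0",
)

```text
t: 21.98
eef_pos: [507.3, -132.4, 120.8]
tcp_rot: [3.141, -0.001, 3.084]
ft_force: [0.0, 0.9, -0.5]
opening: 0.377
grip_force: 30.0
```

drive_tool(
  deltas="0.02 -0.1 0 0;0 0 -0.25 0;0 0 -0.25 0;0 0 -0.2 0;0 0 -0.1 0;0 0 -0.06 0;0 0 -0.02 0;0 0 -0.007 0;0 0 0 0",
)

```text
t: 22.73
eef_pos: [510.3, -142.8, 33.2]
tcp_rot: [-3.141, 0.001, 3.085]
ft_force: [0.5, 0.1, -0.9]
opening: 0.376
grip_force: 30.0
```

drive_tool(
  deltas="0 0 -0.003 0;0 0 0 0",
)

```text
t: 22.9
eef_pos: [510.2, -142.8, 32.9]
tcp_rot: [-3.141, 0.001, 3.085]
ft_force: [-0.5, 0.5, -0.5]
opening: 0.377
grip_force: 30.0
```

drive_tool(
  deltas="0 0 0 0;0 0 0 0;0 0 0 0;0 0 0 0;0 0 0.1 0;0 0 0.2 0;0 0 0.4 0;0 0 0.4 0;0 0 0 0",
  gripper=0.45,
)

```text
t: 23.65
eef_pos: [512.2, -143.5, 149.1]
tcp_rot: [-3.138, 0.009, 3.085]
ft_force: [0.9, 0.1, -0.4]
opening: 0.547
grip_force: 0.0
```

drive_tool(
  deltas="0.1 0.3 0.1 -0.039;0.1 0.3 0.1 -0.039;0.1 0.3 0 -0.039;0.1 0.3 0 -0.039;0.1 0.3 0 -0.039;0 0.3 0 -0.039;0 0.3 0 -0.039;0 0.3 0 -0.039;0 0.3 0 -0.039;0 0 0 -0.039",
  gripper=0,
)

```text
t: 24.48
eef_pos: [559.5, 131.4, 163.0]
tcp_rot: [3.141, -0.001, 1.857]
ft_force: [0.2, -0.3, 0.4]
opening: 0.997
grip_force: 0.0
```

drive_tool(
  deltas="0 0 0 -0.039;0 0 0 -0.039;0 0 0 -0.032;0 0 0 0;0 0 0 0",
)

```text
t: 24.9
eef_pos: [559.9, 127.2, 162.7]
tcp_rot: [3.141, -0.0, 1.517]
ft_force: [0.2, -0.2, 0.2]
opening: 1.001
grip_force: 0.0
```

```bash
python3 look.py t5.png; python3 - <<'E'
from h import *
z=np.load('last.npz');p,d=z['p'],z['d'];P=pts('top',d)
h=cv2.cvtColor(p,cv2.COLOR_RGB2HSV)
for l,a,b in(('red',(0,120,60),(6,255,160)),('blue',(98,70,60),(112,255,255)),('green',(46,60,60),(62,255,255))):
    m=cv2.inRange(h,a,b)>0;m[:172]=0;m[220:]=0;m[:,:240]=0;m[:,340:]=0;print(l,m.sum(),np.percentile(P[m][:,2],[10,50,90]).round())
cv2.imwrite('pics/c6.png',cv2.resize(p[120:235,230:370],None,fx=4,fy=4,interpolation=3)[:,:,::-1])
E
```

```text
red 277 [518.  -6.] [32. 99.] mean [517.6  -5.6] yaw -0.057
blue 311 [ 512. -146.] [ 35. 100.] mean [ 512.4 -145.6] yaw -0.064
green 302 [510. -76.] [34. 99.] mean [510.1 -76.8] yaw -0.02
red 229 [34. 39. 44.]
blue 281 [35. 39. 44.]
green 268 [35. 40. 45.]
```

View pics/c6.png

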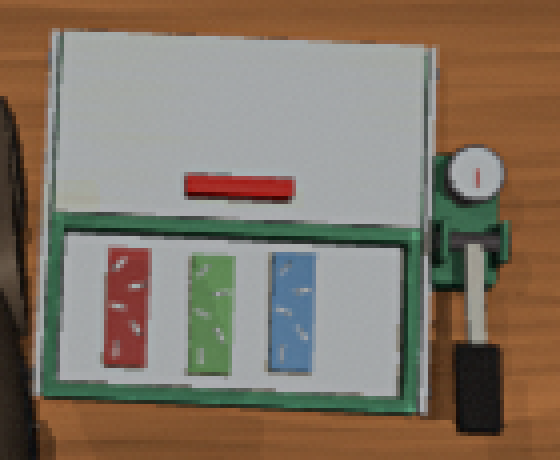

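drive_tool(
  deltas="0.08 -0.37 0 0;0.08 -0.37 0 0;0.08 -0.37 0 0;0.08 -0.37 0 0;0.08 -0.37 0 0;0.08 -0.37 0 0;0 0 0 0;0 0 0 0",
)

```text
t: 25.62
eef_pos: [607.9, -96.6, 162.0]
tcp_rot: [-3.142, -0.0, 1.514]
ft_force: [0.2, 0.5, 0.7]
opening: 1.002
grip_force: 0.0
```

drive_tool(
  deltas="0 0 -0.25 0;0 0 -0.25 0;0 0 -0.2 0;0 0 -0.13 0;0 0 0 0;0 0 0 0",
)

```text
t: 26.12
eef_pos: [607.7, -93.7, 79.1]
tcp_rot: [-3.141, -0.0, 1.516]
ft_force: [-0.7, -0.9, -0.1]
opening: 1.0
grip_force: 0.0
```

drive_tool(
  deltas="0 0 0 0;0 0 0 0;0 0 0 0;0 0 0 0;0 0 0 0;0 0 0 0;0 0 0 0;0 0 0 0;0 0 0 0;0 0 0 0",
  gripper=1,
)

```text
t: 26.95
eef_pos: [607.9, -94.8, 79.1]
tcp_rot: [3.142, -0.0, 1.514]
ft_force: [0.4, -0.1, -0.8]
opening: 0.359
grip_force: 0.0
```

drive_tool(
  deltas="0 0 0 0;0 0 0 0;0 0 0 0;0 0 0 0;0 0 0 0;0 0 0 0;0 0 0 0;0 0 0 0",
)

```text
t: 27.62
eef_pos: [608.1, -94.8, 79.2]
tcp_rot: [3.141, 0.0, 1.514]
ft_force: [2.8, 0.1, -0.6]
opening: 0.164
grip_force: 30.0
```

drive_tool(
  deltas="-0.16 0.009 0 0;-0.16 0.009 0 0;-0.16 0.009 0 0;-0.16 0.009 0 0;-0.16 0.009 0 0;-0.16 0.009 0 0;-0.16 0.009 0 0;-0.16 0.009 0 0;-0.16 0.009 0 0;0 0 0 0",
)

```text
t: 28.45
eef_pos: [461.0, -85.8, 79.1]
tcp_rot: [-3.138, -0.001, 1.514]
ft_force: [-1.7, 8.0, -4.8]
opening: 0.167
grip_force: 30.0
```

drive_tool(
  deltas="-0.04 0.002 0 0;-0.03 0.002 0 0;-0.03 0.002 0 0;-0.02 0.001 0 0;0 0 0 0;0 0 0 0",
)

```text
t: 28.95
eef_pos: [455.0, -85.6, 79.1]
tcp_rot: [3.136, -0.0, 1.514]
ft_force: [16.9, 14.3, -11.8]
opening: 0.159
grip_force: 30.1
```

drive_tool(
  deltas="-0.01 0.012 0 0;-0.01 0 0 0;0 0 0 0",
)

```text
t: 29.2
eef_pos: [455.0, -85.5, 79.2]
tcp_rot: [3.132, 0.002, 1.514]
ft_force: [25.4, 5.5, -20.3]
opening: 0.164
grip_force: 30.1
```

drive_tool(
  deltas="0 0 0 0;0 0 0 0;0 0 0 0;0 0 0 0;0 0 0.1 0;0 0 0.3 0;0 0 0.4 0;0 0 0.4 0;0 0 0 0",
  gripper=0.7,
)

```text
t: 29.95
eef_pos: [451.8, -85.4, 205.3]
tcp_rot: [3.133, 0.003, 1.514]
ft_force: [0.3, -0.7, -0.1]
opening: 0.3
grip_force: 0.0
```

drive_tool(
  deltas="0 -0.3 0.2 0;0 -0.3 0.1 0;-0.05 -0.3 0 0;-0.05 -0.3 0 0;-0.05 -0.3 0 0;-0.05 -0.3 0 0;0 -0.1 0 0;0 0 0 0;0 0 0 0;0 0 0 0",
  gripper=1,
)

```text
t: 30.78
eef_pos: [429.9, -273.6, 229.1]
tcp_rot: [-3.141, -0.001, 1.515]
ft_force: [0.4, 0.3, 0.4]
opening: 0.002
grip_force: 0.0
```

```bash
python3 - <<'E'
from h import *
p,d=snap('top','t6.png');s,_=snap('side','s6.png')
h=cv2.cvtColor(p,cv2.COLOR_RGB2HSV)
m=(cv2.inRange(h,(0,150,100),(8,255,255))|cv2.inRange(h,(172,150,100),(180,255,255)))>0
m[:195]=0;m[228:]=0;m[:,:260]=0;m[:,315:]=0;v,u=np.nonzero(m);print(m.sum(),ray('top',u.mean(),v.mean(),89))
o=np.hstack([cv2.resize(p[120:240,230:370],(420,360)),cv2.resize(s[170:290,220:350],(380,360))]);cv2.imwrite('pics/c7.png',o[:,:,::-1])
E
```

```text
118 [455.45845347 -89.79977097  89.        ]
```

View pics/c7.png

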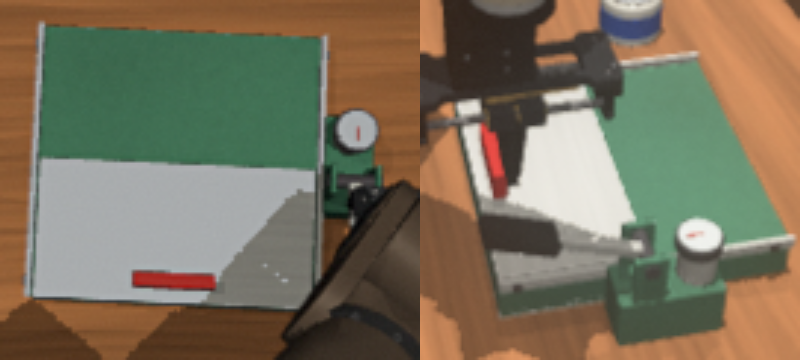

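drive_tool(
  deltas="0.02 -0.05 -0.25 0;0 0 -0.25 0;0 0 0 0;0 0 0 0",
)

```text
t: 31.22
eef_pos: [431.9, -278.8, 178.9]
tcp_rot: [-3.14, -0.001, 1.515]
ft_force: [-0.8, -0.2, 0.9]
opening: 0.005
grip_force: 0.0
```

drive_tool(
  deltas="0 0 -0.1 0;0 0 -0.1 0;0 0 -0.1 0;0 0 -0.1 0;0 0 -0.1 0;0 0 -0.1 0;0 0 0 0;0 0 0 0",
)

```text
t: 31.88
eef_pos: [431.3, -279.5, 118.7]
tcp_rot: [-3.14, -0.001, 1.514]
ft_force: [-5.0, 0.4, 6.9]
opening: 0.004
grip_force: 3.6
```

drive_tool(
  deltas="0 0 -0.08 0;0 0 -0.08 0;0 0 -0.05 0;0 0 -0.02 0;0 0 0 0",
)

```text
t: 32.3
eef_pos: [432.8, -279.9, 96.4]
tcp_rot: [3.14, 0.001, 1.514]
ft_force: [3.0, 1.3, 10.5]
opening: 0.007
grip_force: 4.6
```

drive_tool(
  deltas="0 0 -0.02 0;0 0 -0.02 0;0 0 0 0;0 0 0 0",
)

```text
t: 32.63
eef_pos: [433.2, -280.1, 93.8]
tcp_rot: [3.138, 0.002, 1.514]
ft_force: [0.9, 5.0, 22.1]
opening: 0.007
grip_force: 10.3
```

drive_tool(
  deltas="0 0 0.2 0;0 0 0.2 0;0 0 0.2 0;0 0 0.2 0;0 0 0.2 0;0 0 0 0;0 0 0 0;0 0 0 0",
)

```text
t: 33.3
eef_pos: [431.7, -279.5, 191.4]
tcp_rot: [-3.141, -0.0, 1.514]
ft_force: [-0.3, -0.9, -0.4]
opening: 0.008
grip_force: 0.0
```

```bash
python3 - <<'E'
from h import *
s,_=snap('side','s7.png')
cv2.imwrite('pics/c8.png',cv2.resize(s[170:290,220:350],(520,480))[:,:,::-1])
E
```

```text
(no output)
```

View pics/c8.png

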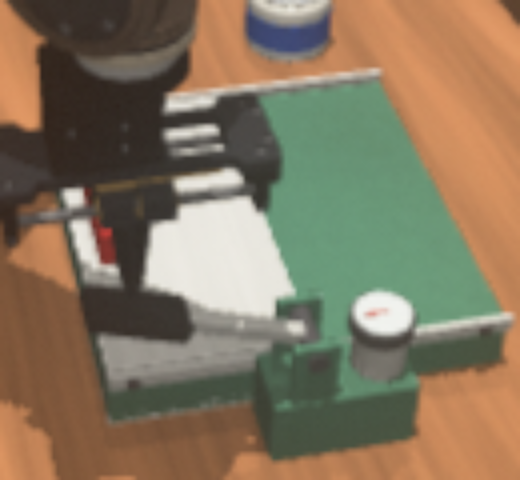

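Lever sprang back up. More strokes.

drive_tool(
  deltas="0 0 -0.15 0;0 0 -0.15 0;0 0 -0.15 0;0 0 -0.15 0;0 0 -0.15 0;0 0 -0.12 0;0 0 -0.07 0;0 0 -0.03 0;0 0 -0.03 0;0 0 0 0",
)

```text
t: 34.18
eef_pos: [432.7, -279.8, 93.1]
tcp_rot: [3.14, 0.001, 1.514]
ft_force: [-2.5, 6.3, 32.7]
opening: 0.003
grip_force: 15.7
```

drive_tool(
  deltas="0 0 0 0;0 0 0 0;0 0 0.2 0;0 0 0.2 0;0 0 0.2 0;0 0 0.2 0;0 0 0.2 0;0 0 0 0;0 0 0 0;0 0 0 0",
)

```text
t: 35.02
eef_pos: [431.5, -279.4, 190.8]
tcp_rot: [-3.14, -0.001, 1.514]
ft_force: [0.3, 0.7, 0.2]
opening: 0.005
grip_force: 0.0
```

drive_tool(
  deltas="0 0 -0.15 0;0 0 -0.15 0;0 0 -0.15 0;0 0 -0.15 0;0 0 -0.15 0;0 0 -0.12 0;0 0 -0.07 0;0 0 -0.03 0;0 0 -0.03 0;0 0 0 0",
)

```text
t: 35.85
eef_pos: [432.4, -279.7, 92.9]
tcp_rot: [3.14, 0.0, 1.514]
ft_force: [-2.2, 5.6, 34.6]
opening: 0.008
grip_force: 17.3
```

drive_tool(
  deltas="0 0 0 0;0 0 0 0;0 0 0.2 0;0 0 0.2 0;0 0 0.2 0;0 0 0.2 0;0 0 0.2 0;0 0 0 0;0 0 0 0;0 0 0 0",
)

```text
t: 36.68
eef_pos: [431.4, -279.4, 190.6]
tcp_rot: [-3.14, -0.001, 1.514]
ft_force: [-0.4, -0.4, -0.6]
opening: 0.007
grip_force: 0.0
```

drive_tool(
  deltas="0 0 -0.15 0;0 0 -0.15 0;0 0 -0.15 0;0 0 -0.15 0;0 0 -0.15 0;0 0 -0.12 0;0 0 -0.07 0;0 0 -0.03 0;0 0 -0.02 0;0 0 0 0",
)

```text
t: 37.52
eef_pos: [432.3, -279.6, 93.3]
tcp_rot: [3.141, -0.0, 1.514]
ft_force: [-1.6, 4.6, 26.9]
opening: 0.004
grip_force: 12.9
```

drive_tool(
  deltas="0 0 0 0;0 0 0 0;0 0 0.2 0;0 0 0.2 0;0 0 0.2 0;0 0 0.2 0;0 0 0.2 0;0 0 0 0;0 0 0 0;0 0 0 0",
)

```text
t: 38.35
eef_pos: [431.4, -279.3, 191.5]
tcp_rot: [-3.14, -0.002, 1.514]
ft_force: [-0.7, -0.1, 0.3]
opening: 0.007
grip_force: 0.0
```

drive_tool(
  deltas="0 0 -0.15 0;0 0 -0.15 0;0 0 -0.15 0;0 0 -0.15 0;0 0 -0.15 0;0 0 -0.12 0;0 0 -0.07 0;0 0 -0.03 0;0 0 -0.03 0;0 0 0 0",
)

```text
t: 39.18
eef_pos: [432.4, -279.6, 93.2]
tcp_rot: [3.141, -0.0, 1.514]
ft_force: [-0.9, 4.9, 27.8]
opening: 0.007
grip_force: 13.4
```

drive_tool(
  deltas="0 0 0 0;0 0 0 0;0 0 0.2 0;0 0 0.2 0;0 0 0.2 0;0 0 0.2 0;0 0 0.2 0;0 0 0 0;0 0 0 0;0 0 0 0",
)

```text
t: 40.02
eef_pos: [431.4, -279.3, 191.5]
tcp_rot: [-3.14, -0.002, 1.514]
ft_force: [-0.9, -0.3, 0.1]
opening: 0.006
grip_force: 0.0
```

drive_tool(
  deltas="0 0 0.3 0;0 0 0.2 0;-0.1 0 0 0;0 0 0 0;0 0 0 0;0 0 0 0;0 0 0 0",
)

```text
t: 40.6
eef_pos: [421.8, -279.6, 242.0]
tcp_rot: [-3.14, -0.001, 1.514]
ft_force: [-0.3, 0.6, -0.9]
opening: 0.001
grip_force: 0.0
```

```bash
python3 - <<'E'
from h import *
p,d=snap('top','t9.png');s,_=snap('side','s9.png')
h=cv2.cvtColor(p,cv2.COLOR_RGB2HSV)
m=(cv2.inRange(h,(0,150,100),(8,255,255))|cv2.inRange(h,(172,150,100),(180,255,255)))>0
m[:195]=0;m[228:]=0;m[:,:260]=0;m[:,315:]=0;v,u=np.nonzero(m);print(m.sum(),ray('top',u.mean(),v.mean(),89))
cv2.imwrite('pics/c9.png',cv2.resize(s,(680,510))[:,:,::-1])
E
```

```text
115 [455.67829038 -89.56905571  89.        ]
```

View pics/c9.png

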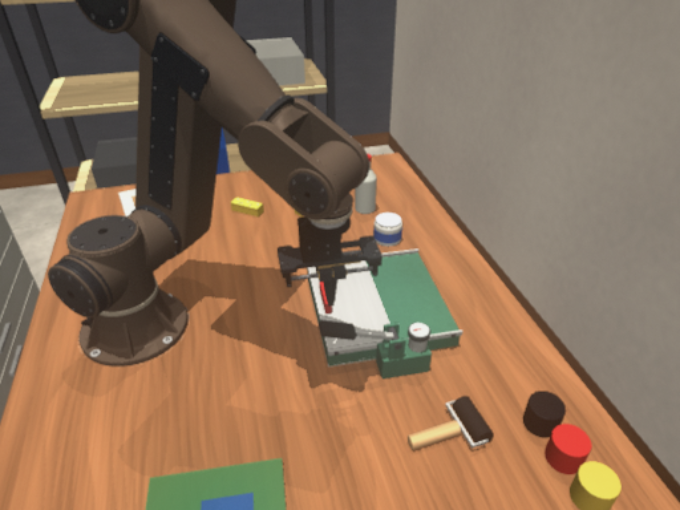

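The picture shows the cover shut (rib at about 325,297), the lever up (grip at about 337,328), and the gripper clear of everything. The tin, bottle and roller are where they started.

```bash
python3 -c "
from cell import env
print(env.job_done())"
```

```text
the job is handed in; nothing more can be done
None
```

The job is handed in: the blue, green and dark red blocks (no ochre block was on the bench) lay flat side by side in the bed when the cover was slid shut to its stop, then I pumped five full lever strokes and left the lever up.

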